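Sort the washed glassware into its trays

TASK

Sort the washed glassware on the bench: stand both open beakers in the long tray, both lidded weighing bottles in the square tray, and the conical flask in the round dish. Every piece must end upright, flat on the floor of its tray; set each down gently, without tipping or dropping it, and leave the marker pen and the spatula where they lie.

Things in the scene. Friction and masses are not known exactly. Their poses are not given: they have to be found in the camera images.
- beaker_a_mid (a point): One open glass beaker, a straight hollow cylinder 50 mm in outer diameter and 70 mm tall, wall 3 mm, open at the top; about 60 g. The point is on its axis half-way up, 35 mm above its underside; z is its axis, pointing up. There are two alike.
- beaker_b_mid (a point): The other open glass beaker, a straight hollow cylinder 50 mm in outer diameter and 70 mm tall, wall 3 mm, open at the top; about 60 g. The point is on its axis half-way up, 35 mm above its underside; z is its axis, pointing up. There are two alike.
- weighing_a_mid (a point): One lidded glass weighing bottle, the smallest kind: a closed upright cylinder 40 mm in diameter, 53 mm tall with its flat white lid, and a 12 mm wide grey knob on top (62 mm in all); about 60 g. The point is on its axis, 31 mm above its underside; z is its axis, pointing up. There are two alike.
- weighing_b_mid (a point): The other lidded glass weighing bottle, the smallest kind: a closed upright cylinder 40 mm in diameter, 53 mm tall with its flat white lid, and a 12 mm wide grey knob on top (62 mm in all); about 60 g. The point is on its axis, 31 mm above its underside; z is its axis, pointing up. There are two alike.
- flask_neck (a point): Conical (Erlenmeyer) glass flask, 105 mm tall: base 62 mm in diameter, narrowing to a straight neck 26 mm in diameter from 66 mm up; a lip 30 mm wide, for looks only, ends it; about 100 g, centre of mass low. The point is on its axis in the middle of the neck, 85 mm above its underside, where it can be gripped; z is its axis, pointing up.
- tray_long: The long stainless tray with rows of dark perforations (painted marks: the floor is flat), 90 mm (its x) by 190 mm (its y) outside, walls 2 mm thick. Its walls rise 12 mm above the bench and its floor is 2 mm thick. It is fixed to the bench. The origin is the centre of its underside, on the bench; z is up, y along its long side.
- tray_square: The square stainless tray, 140 by 140 mm outside, walls 2 mm thick, same flat dotted floor. Its walls rise 12 mm above the bench and its floor is 2 mm thick. It is fixed to the bench. The origin is the centre of its underside, on the bench; z is up, x and y along its sides.
- tray_round: The round stainless dish, 130 mm in outer diameter, wall 3 mm thick, same flat dotted floor. Its walls rise 12 mm above the bench and its floor is 2 mm thick. It is fixed to the bench. The origin is the centre of its underside, on the bench; z is up.
- marker_mid (a point): Bystander to be left where it lies: white marker pen with a black cap, 130 mm long, 13 mm wide, 16 mm high with its clip, lying on the bench among the glassware or between two trays. The point is near its middle, 6 mm above the bench; x is along it.
- spatula_mid (a point): Bystander to be left where it lies: flat steel laboratory spatula, 140 mm long, 12 mm wide, 4 mm thick, lying on the bench between two trays or among the glassware. The point is near its middle, 2 mm above the bench; x is along it.

How it is judged:
At the end, for the whole second after the job is handed in: Beakers in the long tray, weighing bottles in the square tray, flask in the round dish, anywhere inside the walls: each standing on the tray floor (height within 6 mm), upright within 0.1 rad and at rest (under 0.02 m/s) (x of beaker_a_mid in the frame of tray_long between -0.03 and 0.03 m and y of beaker_a_mid in the frame of tray_long between -0.078 and 0.078 m and z of beaker_a_mid in the frame of tray_long between 0.031 and 0.043 m and angle between each of beaker_a_mid, beaker_b_mid, weighing_a_mid, weighing_b_mid, flask_neck's own z axis and vertical below 0.1 rad and linear speed of each of beaker_a, beaker_b, weighing_a, weighing_b, flask below 0.02 m/s and x of beaker_b_mid in the frame of tray_long between -0.03 and 0.03 m and y of beaker_b_mid in the frame of tray_long between -0.078 and 0.078 m and z of beaker_b_mid in the frame of tray_long between 0.031 and 0.043 m and x of weighing_a_mid in the frame of tray_square between -0.056 and 0.056 m and y of weighing_a_mid in the frame of tray_square between -0.056 and 0.056 m and z of weighing_a_mid in the frame of tray_square between 0.027 and 0.039 m and x of weighing_b_mid in the frame of tray_square between -0.056 and 0.056 m and y of weighing_b_mid in the frame of tray_square between -0.056 and 0.056 m and z of weighing_b_mid in the frame of tray_square between 0.027 and 0.039 m and horizontal distance between flask_neck and tray_round below 0.042 m and z of flask_neck in the frame of tray_round between 0.081 and 0.093 m); the robot touches nothing.
It fails at once if a piece of glassware is tipped over (leans more than 35 degrees) (angle between any of beaker_a_mid, beaker_b_mid, weighing_a_mid, weighing_b_mid, flask_neck's own z axis and vertical above 0.61 rad).
It fails at once if a piece of glassware is dropped or thrown: moves faster than 0.7 m/s with no finger on it (a fall of about 25 mm) ((linear speed of beaker_a above 0.7 m/s and contact force between the fingers and beaker_a below 0.01 N) or (linear speed of beaker_b above 0.7 m/s and contact force between the fingers and beaker_b below 0.01 N) or (linear speed of weighing_a above 0.7 m/s and contact force between the fingers and weighing_a below 0.01 N) or (linear speed of weighing_b above 0.7 m/s and contact force between the fingers and weighing_b below 0.01 N) or (linear speed of flask above 0.7 m/s and contact force between the fingers and flask below 0.01 N)).
It fails at once if the marker pen or the spatula is shifted by more than 30 mm (distance of any of marker_mid, spatula_mid from where it was at the start of the episode above 0.03 m).
It also fails if it takes over 122 s, if anything falls off the work surface, if the arm or the gripper's body presses on something with over 40 N, if the wrist force passes 120 N, or if a joint passes its speed limit or range.

ROBOT

A 6-joint arm with a two-finger parallel gripper is mounted at the origin on the work surface. World frame = base frame: x ahead of the robot, y to its left, z up, the work surface at z = 0. Lengths are in m, angles in rad, forces in N, time in s.
With the tool pointing down it reaches from about 0.375 to 0.975 m from the base axis. Payload 3.8 kg.
Tool frame: the origin (TCP) lies between the finger pads; the fingertips stand 11 mm ahead of it and the grasp point (between the pads) lies 8 mm behind it; x points along the fingers, z is the direction in which the jaws open and shut, and the axes are right-handed (so a half turn about x gives the same grasp; the last joint's range is limited). The gripper opens to 85 mm and grips with 20 to 120 N. Pads are 22 mm wide; open, the fingers measure 114 mm over their backs; the gripper's body (76 mm by 85 mm) begins 54 mm behind the grasp point. The pads swing forward as they close: fully open they stand 13 mm farther back than shut.
Start: joints at [-1.35, 0.264, 1.604, -0, 1.274, -0.037], TCP at [0.172, -0.653, 0.242] pointing down, gripper open.
Joint ranges: [-2.63, 2.63], [-0.94, 2.18], [0.31, 2.57], [-1.31, 4.45], [0, 2.66], [-2.55, 2.55]. Speed limits (rad/s): [2.57, 2.57, 3.14, 3.14, 3.14, 3.14].

INTERFACE

Orientations are given as a rotation vector (axis times angle).
In Python, from workcell import bot gives the robot as it stands.
- The arm moves only by the tool step_arm, never from a script. Its argument "targets" is one flat list of numbers, 7 for each row, row after row: the shift along the tool's x, y, z in m, then the turn, a rotation vector about the tool's x, y, z in degrees, then the closure in counts, from 0 (fully open) to 255 (shut). A call has 1 to 20 rows; each row is the pose to reach, as a shift and turn from the pose commanded when the call began, along the tool's axes at that moment; what a row does not reach only later rows make up. A row lasts 1/8 s, in which the tool goes at most 62.5 mm and 10.7 degrees, less where a joint would pass 70% of its speed; a pose out of reach is approached as far as the arm can. A call with a gripper value outside its range is refused whole. The fingers move at their own pace and stop on an object; "squeeze" is the grip in N (left out, the last holds). Time passes only in rows, so rows that repeat a pose let the fingers close. It gives the time, the measured TCP pose, the force and the opening at its end, in the units of the state.
- bot.read_state(): the state, without advancing time (a new reading comes with each control period).
- bot.read_camera(name): name is "scene" or "top" or "wrist"; returns a dict with "frame" (400x640x3 uint8, red, green, blue), "depth" (400x640 float32, m along the optical axis (not along the pixel's ray), 0 where there is no reading), "fx", "fy", "cx", "cy" (pixels), "k1" (the pictures are not rectified: a ray, as slopes to the right and down, at radius r is drawn at 1 + k1 r^2 times it, then the intrinsics apply), "rvec" (rotation vector, rad) and "tvec" (3), from world to camera coordinates, as OpenCV has them. Camera axes: x right, y down, z forward; pixel columns grow to the right and rows downward; lengths in m; the calibration is good to about 2 mm. A picture is of the moment at which its call begins.
- bot.finish_job(): hands the job in, once; it reports no verdict.
The state is a dict: "time": time; "q": joint angles; "joint_vel": joint speeds; "joint_torque": joint torques, N m; "tool_pos": TCP position; "tcp_rot": TCP orientation; "wrist_force": force on the tool from outside, world axes, zero at the start; "torque": the same for the moment, N m; "width": opening from 0.0 (shut) to 1.0 (fully open).
Only numpy, scipy, OpenCV 4.12 (cv2) and the standard library are available. Lean on these libraries where they do the work, as an engineer would, in place of code of your own. Each camera call takes 0.05 s, during which the arm holds its last target.

## Working session

There is one attempt and no reset: what is moved stays moved. The work goes in short steps, Python scripts to look and compute and a tool call to move; the robot and the scene stay as the last step left them, time stands still between calls to the robot, and variables do not carry over. Pictures are saved under pics/ and viewed, and the job is handed in when it is done.

Besides the shell and the picture viewer there is one more tool, called after "Request:" by a JSON object that holds its "name" and its "arguments". step_arm: Moves the arm, as the interface text tells. Its arguments: {"type":"object","properties":{"targets":{"type":"array","items":{"type":"number"}},"squeeze":{"type":"number"}},"required":["targets"]}

```bash
ls; mkdir -p pics
python3 - <<'E'
from workcell import bot
import cv2,pickle
print(bot.read_state())
d={}
for n in ["scene","top","wrist"]:
    c=bot.read_camera(n); d[n]=c
    cv2.imwrite(f"pics/{n}0.png",c["frame"][:,:,::-1])
    print(n,{k:v for k,v in c.items() if k not in("frame","depth")})
pickle.dump(d,open("cams0.pkl","wb"))
E
```

```text
pics
{'time': 0.0, 'q': array([-1.34989650e+00,  2.64774989e-01,  1.60539019e+00, -1.47440418e-05,
        1.27373670e+00, -3.68608837e-02]), 'joint_vel': array([-0.00052029,  0.00033571, -0.00098778,  0.0009205 ,  0.00041375,
       -0.00031199]), 'joint_torque': array([ 1.55749316e-03, -5.15105295e+01, -3.67315400e+01, -6.16745865e-05,
        1.28208796e-02, -3.13391659e-06]), 'tool_pos': array([ 0.17192791, -0.65198504,  0.24093858]), 'tcp_rot': array([ 1.01873205,  1.32200991, -1.01628967]), 'wrist_force': array([-0.42937443,  0.24093167, -0.69544854]), 'torque': array([-0.01052987,  0.01276454,  0.00427431]), 'width': 0.9997164273570754}
scene {'fx': 444.2241518954401, 'fy': 444.2241518954401, 'cx': 312.8328218847524, 'cy': 191.96611791847258, 'k1': -0.027808822158665654, 'rvec': array([ 2.05042357,  1.13259531, -0.49294805]), 'tvec': array([-0.271388  , -0.22189379,  1.44964329])}
top {'fx': 489.23760705629405, 'fy': 489.23760705629405, 'cx': 322.6840570821815, 'cy': 204.2612144821963, 'k1': 0.05200489459165809, 'rvec': array([ 2.15278555, -2.13666808,  0.15015093]), 'tvec': array([-0.01111616,  0.52881309,  0.9336851 ])}
wrist {'fx': 291.92316657025674, 'fy': 291.92316657025674, 'cx': 324.2207188081612, 'cy': 197.6100535034435, 'k1': -0.0218559324119181, 'rvec': array([-2.30245244,  1.77369673,  0.25680833]), 'tvec': array([-0.67245098, -0.03538851,  0.38000072])}
```

View pics/scene0.png

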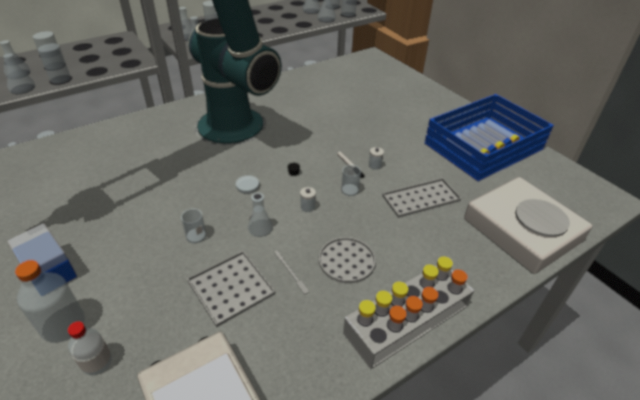

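View pics/top0.png

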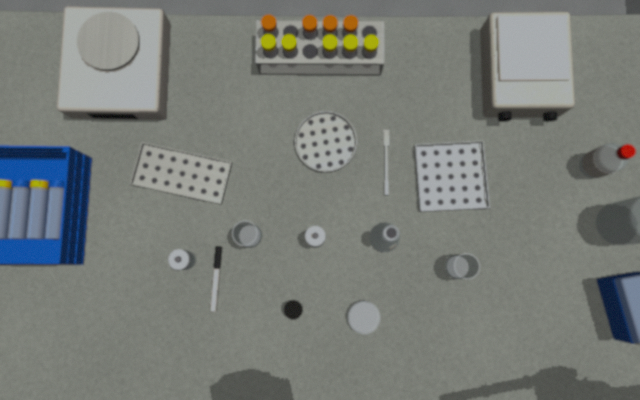

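View pics/wrist0.png

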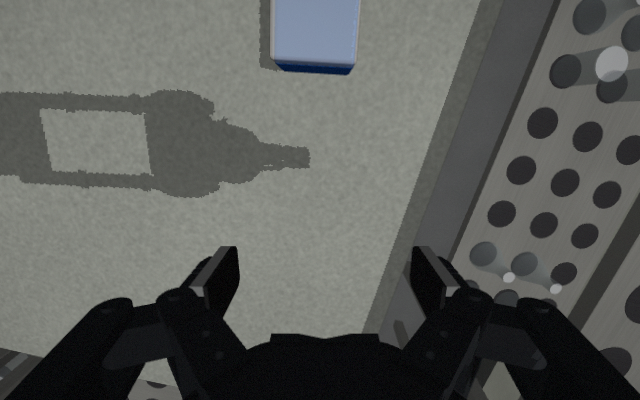

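The scene view shows two beakers, two bottles, one flask, three trays, and the marker and spatula. In the top view the beakers are near (246,235) and (462,266), the bottles near (179,259) and (315,236), and the flask near (388,236). The marker is at about (216,280) and the spatula at (387,162). I'll zoom in next.

```bash
cat > h.py <<'E'
import numpy as np,cv2,pickle
from scipy.spatial.transform import Rotation as R
def ray(c,u,v):
    xd=np.array([(u-c["cx"])/c["fx"],(v-c["cy"])/c["fy"]]);x=xd.copy()
    for _ in range(20): x=xd/(1+c["k1"]*(x@x))
    Rm=R.from_rotvec(c["rvec"]).as_matrix(); o=-Rm.T@c["tvec"]
    return o,Rm.T@np.array([x[0],x[1],1.0])
def onz(c,u,v,z):
    o,d=ray(c,u,v); return o+d*(z-o[2])/d[2]
def proj(c,P):
    p=R.from_rotvec(c["rvec"]).apply(np.atleast_2d(P))+c["tvec"]
    x=p[:,:2]/p[:,2:]; s=1+c["k1"]*(x**2).sum(1,keepdims=True)
    x=x*s; return np.c_[x[:,0]*c["fx"]+c["cx"],x[:,1]*c["fy"]+c["cy"]]
def tri(*l):
    A=np.zeros((3,3));b=np.zeros(3)
    for c,u,v in l:
        o,d=ray(c,u,v);d/=np.linalg.norm(d);M=np.eye(3)-np.outer(d,d);A+=M;b+=M@o
    return np.linalg.solve(A,b)
E
python3 - <<'E'
from h import *
d=pickle.load(open("cams0.pkl","rb"))
for n,(x0,y0,w,h) in dict(top=(120,100,380,220),scene=(170,130,300,200)).items():
    f=d[n]["frame"][y0:y0+h,x0:x0+w,::-1]
    cv2.imwrite(f"pics/{n}0z.png",cv2.resize(f,None,fx=800/w if n=="top" else 2.6,fy=800/w if n=="top" else 2.6,interpolation=cv2.INTER_CUBIC))
c=d["top"]
print("campos",ray(c,0,0)[0], ray(d["scene"],0,0)[0])
for n,u,v,z in [("bkA",247,235,.07),("bkB",457,266,.07),("wA",179,259,.06),("wB",315,236,.06),("fl",391,232,.1),("rd",325,142,.012)]:
    print(n,onz(c,u,v,z), c["depth"][v-2:v+3,u-2:u+3].mean())
cv2.imwrite("pics/depth0.png",cv2.normalize(np.clip(c["depth"],.8,1),None,0,255,cv2.NORM_MINMAX).astype(np.uint8))
E
```

```text
campos [ 0.38944996 -0.01174843  0.9998627 ] [ 1.18057167 -0.44760179  0.79388737]
bkA [0.46415622 0.13615964 0.07      ] 0.9971698
bkB [ 0.40908835 -0.26010692  0.07      ] 0.978512
wA [0.41849038 0.26531762 0.06      ] 0.9355992
wB [0.4639402  0.00704793 0.06      ] 0.9385861
fl [ 0.46924139 -0.13356006  0.1       ] 0.89498246
rd [ 0.66336015 -0.0108102   0.012     ] 1.026635
```

View pics/top0z.png

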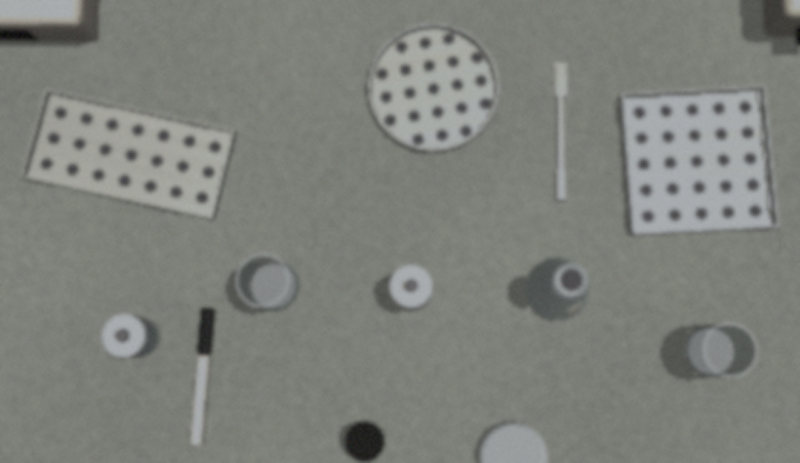

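View pics/scene0z.png

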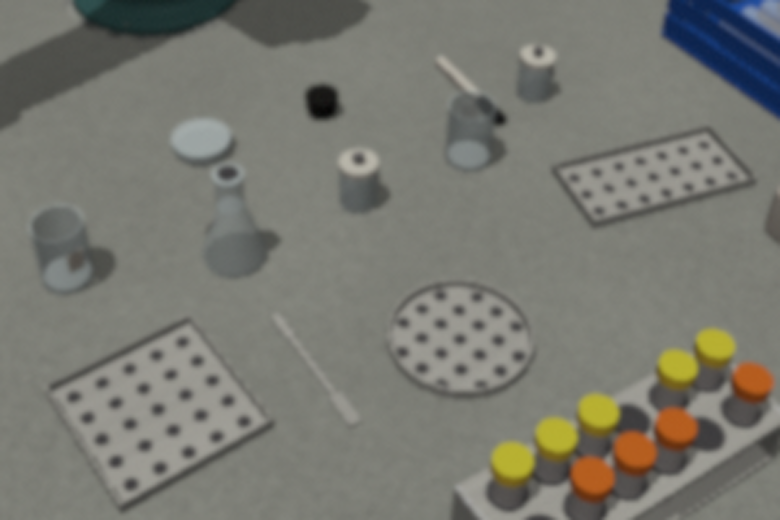

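View pics/depth0.png

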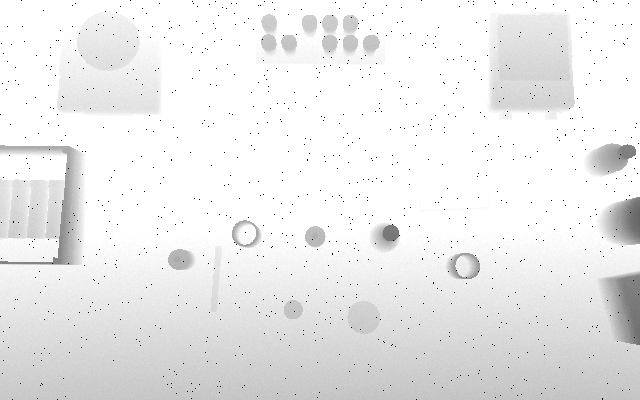

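Depth reads on the glass, so I'll fit circles to the point clouds of the top and scene cameras.

```bash
cat >> h.py <<'E'
from scipy.optimize import least_squares
def cloud(c):
    d=c["depth"];v,u=np.nonzero(d>0)
    K=np.array([[c["fx"],0,c["cx"]],[0,c["fy"],c["cy"]],[0,0,1]])
    x=cv2.undistortPoints(np.c_[u,v].astype(np.float64)[:,None],K,np.array([c["k1"],0,0,0]))[:,0]
    z=d[v,u]; p=np.c_[x*z[:,None],z]
    Rm=R.from_rotvec(c["rvec"]).as_matrix()
    return (p-c["tvec"])@Rm, np.c_[u,v]
def circ(P,r=None):
    m=np.median(P,0)
    if r: return least_squares(lambda s:np.hypot(*(P-s).T)-r,m,loss="soft_l1",f_scale=.001).x
    return least_squares(lambda s:np.hypot(*(P-s[:2]).T)-s[2],[*m,.02],loss="soft_l1",f_scale=.001).x
E
python3 - <<'E'
from h import *
d=pickle.load(open("cams0.pkl","rb"))
g=dict(bkA=(.464,.136),bkB=(.409,-.26),wA=(.418,.265),wB=(.464,.007),fl=(.465,-.133))
for n in ["top","scene"]:
    P,uv=cloud(d[n])
    b=(P[:,0]>.45)&(P[:,0]<.75)&(abs(P[:,1])<.3)&(P[:,2]<.02); print(n,"bench z",np.median(P[b,2]))
    for k,xy in g.items():
        near=np.hypot(*(P[:,:2]-xy).T)<.045
        Q=P[near]; 
        zt=np.percentile(Q[:,2],99)
        h=dict(b=(.066,.08),w=(.048,.07),f=(.098,.115))[k[0]]
        T=Q[(Q[:,2]>h[0])&(Q[:,2]<h[1])]
        bands=[]
        for lo,hi in [(.01,.03),(.03,.05),(.05,.065),(.072,.095)]:
            B=Q[(Q[:,2]>lo)&(Q[:,2]<hi)]
            bands.append((lo,len(B),circ(B[:,:2]).round(4) if len(B)>10 else None))
        print(k,"top z",np.median(T[:,2]).round(4),"n",len(T),"mean",T[:,:2].mean(0).round(4),"bbox",((T[:,:2].max(0)+T[:,:2].min(0))/2).round(4),np.ptp(T[:,:2],axis=0).round(3),"circ",circ(T[:,:2]).round(4))
        for b in bands: print("     ",b)
E
```

```text
top bench z 0.0012870053728270088
bkA top z 0.0704 n 140 mean [0.4684 0.141 ] bbox [0.4688 0.1409] [0.048 0.048] circ [0.4683 0.141  0.0232]
      (0.01, 87, array([0.4675, 0.14  , 0.0231]))
      (0.03, 87, array([0.4675, 0.14  , 0.0232]))
      (0.05, 65, array([0.4674, 0.1399, 0.0232]))
      (0.072, 30, array([0.4681, 0.141 , 0.0229]))
bkB top z 0.07 n 145 mean [ 0.4103 -0.2776] bbox [ 0.4104 -0.2771] [0.047 0.048] circ [ 0.4099 -0.2773  0.023 ]
      (0.01, 118, array([ 0.4097, -0.2762,  0.023 ]))
      (0.03, 138, array([ 0.4098, -0.2762,  0.023 ]))
      (0.05, 107, array([ 0.41  , -0.2762,  0.023 ]))
      (0.072, 18, array([ 0.4099, -0.2769,  0.023 ]))
wA top z 0.0543 n 362 mean [0.4188 0.2676] bbox [0.4188 0.2681] [0.038 0.04 ] circ [0.419  0.2684 0.0144]
      (0.01, 49, array([0.4187, 0.2678, 0.0197]))
      (0.03, 63, array([0.4187, 0.2673, 0.0192]))
      (0.05, 351, array([0.4189, 0.2688, 0.0144]))
      (0.072, 0, None)
wB top z 0.054 n 321 mean [0.4649 0.0077] bbox [0.4655 0.0082] [0.037 0.037] circ [0.4651 0.0078 0.0138]
      (0.01, 12, array([0.4653, 0.0079, 0.02 
[... 1262 characters left out ...]
, 0.2661, 0.0181]))
      (0.05, 81, array([0.4194, 0.2665, 0.0142]))
      (0.072, 0, None)
wB top z 0.0527 n 135 mean [0.4683 0.0042] bbox [0.4682 0.0056] [0.039 0.04 ] circ [0.465  0.0062 0.0149]
      (0.01, 87, array([0.4652, 0.0072, 0.0202]))
      (0.03, 93, array([0.4659, 0.0062, 0.0192]))
      (0.05, 124, array([0.4644, 0.0064, 0.0142]))
      (0.072, 0, None)
fl top z 0.1042 n 104 mean [ 0.4701 -0.1342] bbox [ 0.4679 -0.1342] [0.03  0.028] circ [ 0.4693 -0.1341  0.0112]
      (0.01, 199, array([ 0.4677, -0.1336,  0.0268]))
      (0.03, 153, array([ 0.4674, -0.1334,  0.0211]))
      (0.05, 86, array([ 0.4683, -0.1339,  0.0148]))
      (0.072, 82, array([ 0.4675, -0.1333,  0.0131]))
```

The two views agree within 2 mm, and the heights of 70, 53 and 105 mm match the text. Next, the trays and the bystanders.

Run:
```python
from h import *
d=pickle.load(open("cams0.pkl","rb"))
def clickset(n,L,z): 
    for (u,v) in L: print(n,(u,v),onz(d[n],u,v,z)[:2].round(4))
def tz(pt): return pt[0]/(800/380)+120,pt[1]/(800/380)+100
def sz(pt): return pt[0]/2.6+170,pt[1]/2.6+130
T=dict(long=[(48,93),(234,133),(212,218),(27,179)],square=[(622,96),(764,89),(775,227),(630,235)])
S=dict(long=[(554,170),(709,129),(753,181),(594,225)],square=[(50,386),(188,320),(272,424),(122,508)])
for k in T:
    for n,A,f in [("top",T[k],tz),("scene",S[k],sz)]:
        P=np.array([onz(d[n],*f(p),.012)[:2] for p in A])
        e=np.diff(np.r_[P,P[:1]],axis=0)
        print(k,n,"centre",P.mean(0).round(4),"edges",np.hypot(*e.T).round(3),"ang",np.degrees(np.arctan2(e[:,1],e[:,0])).round(1))
for n,(a,b,c_,e),f in [("top",((367,0),(497,0),(0,24),(0,152)),tz),("scene",((388,0),(535,0),(0,282),(0,396)),sz)]:
    cu,cv=(a[0]+b[0])/2,(c_[1]+e[1])/2
    print("round",n,onz(d[n],*f((cu,cv)),.012)[:2].round(4), onz(d[n],*f((a[0],cv)),.012)[:2].round(3),onz(d[n],*f((b[0],cv)),.012)[:2].round(3))
for k,t,s in [("mk",[(207,310),(197,444)],[(440,59),(503,120)]),("sp",[(561,63),(562,199)],[(353,420),(276,316)])]:
    print(k,[onz(d["top"],*tz(p),.006)[:2].round(3) for p in t],[onz(d["scene"],*sz(p),.006)[:2].round(3) for p in s])
# heights of tray floors
P,_=cloud(d["top"])
for n in ["top","scene"]:
    P,_=cloud(d[n])
    for k,c in [("long",(.598,.295)),("sq",(.6,-.26)),("rd",(.663,-.011)),("bench",(.5,.07))]:
        q=P[np.hypot(*(P[:,:2]-c).T)<.03]; print(n,k,np.median(q[:,2]).round(4),end=" ")
    q=P[(abs(np.hypot(*(P[:,:2]-[.663,-.011]).T)-.064)<.004)]; print("rim95",np.percentile(q[:,2],[80,95]).round(4))
```

```text
long top centre [0.5936 0.2822] edges [0.187 0.086 0.183 0.087] ang [-101.9  167.7   78.4  -10. ]
long scene centre [0.6057 0.2767] edges [0.188 0.087 0.185 0.085] ang [  79.   -14.4 -101.5  167.7]
square top centre [ 0.5919 -0.2699] edges [0.139 0.137 0.139 0.138] ang [ -86.9 -177.7   93.6    2.1]
square scene centre [ 0.6029 -0.272 ] edges [0.13  0.137 0.135 0.139] ang [  92.2    3.9  -86.8 -178.1]
round top [ 0.6638 -0.0112] [0.663 0.053] [ 0.664 -0.075]
round scene [ 0.6769 -0.0171] [ 0.643 -0.072] [0.711 0.038]
mk [array([0.444, 0.203]), array([0.318, 0.208])] [array([0.322, 0.21 ]), array([0.449, 0.204])]
sp [array([ 0.692, -0.139]), array([ 0.555, -0.139])] [array([ 0.696, -0.141]), array([ 0.564, -0.14 ])]
top long 0.0031 top sq 0.0025 top rd 0.0028 top bench 0.0009 rim95 [0.0123 0.0146]
scene long 0.0022 scene sq 0.0009 scene rd 0.0016 scene bench -0.0004 rim95 [0.0111 0.0127]
```

Run:
```python
from h import *
d=pickle.load(open("cams0.pkl","rb"))
def tz(pt): return pt[0]/(800/380)+120,pt[1]/(800/380)+100
def sz(pt): return pt[0]/2.6+170,pt[1]/2.6+130
for k,t,s in [("long",(132,155),(654,177)),("sq",(697,162),(161,413)),("rd",(433,89),(462,339))]:
    print(k,onz(d["top"],*tz(t),.002)[:2].round(4),onz(d["scene"],*sz(s),.002)[:2].round(4))
    ct={"long":(.597,.283),"sq":(.596,-.271),"rd":(.667,-.013)}[k]
    for n in ["top","scene"]:
        P,_=cloud(d[n]); o=.0008 if n=="top" else -.0003
        q=P[(np.hypot(*(P[:,:2]-ct).T)<.12)&(P[:,2]-o>.0075)&(P[:,2]-o<.016)][:,:2]
        if k=="rd": q=q[np.hypot(*(q-ct).T)<.075]; print("   ",n,len(q),circ(q))
        else: 
            r=cv2.minAreaRect(q.astype(np.float32)); print("   ",n,len(q),r)
```

```text
long [0.5962 0.2837] [0.6007 0.284 ]
    top 380 ((0.5964086055755615, 0.2846718430519104), (0.1907733678817749, 0.09207921475172043), 77.89056396484375)
    scene 292 ((0.5975871682167053, 0.28409191966056824), (0.19564007222652435, 0.095712810754776), 78.03765106201172)
sq [ 0.5931 -0.272 ] [ 0.6032 -0.271 ]
    top 379 ((0.5948644876480103, -0.2702202796936035), (0.14234940707683563, 0.14158767461776733), 3.456677198410034)
    scene 360 ((0.5961277484893799, -0.271260142326355), (0.14332397282123566, 0.14022096991539001), 3.6334822177886963)
rd [ 0.6655 -0.0122] [ 0.6707 -0.0112]
    top 318 [ 0.66514166 -0.01134184  0.0629685 ]
    scene 284 [ 0.66769454 -0.01336251  0.06324732]
```

```bash
cat > st.py <<'E'
from workcell import bot
from h import *
import sys
s=bot.read_state()
M=R.from_rotvec(s["tcp_rot"]).as_matrix()
print("t",round(s["time"],2),"pos",s["tool_pos"].round(4),"w",round(s["width"],3),"F",s["wrist_force"].round(1),"q",s["q"].round(2))
print("tool axes (cols):\n",M.round(4))
if len(sys.argv)>1:
    p=np.array(list(map(float,sys.argv[1:4]))); print("shift",(M.T@(p-s["tool_pos"])).round(4))
    # level, jaw along world x
    best=None
    for sg in (1,-1):
        D=np.c_[[0,0,-1],np.cross([sg,0,0],[0,0,-1]),[sg,0,0]]
        r=R.from_matrix(M.T@D).as_rotvec(degrees=True); print("turn",sg,r.round(2))
E
python3 st.py .469 .14 .2
```

```text
t 0.15 pos [ 0.172  -0.6521  0.2412] w 0.996 F [-0.2  0.6 -0. ] q [-1.35  0.26  1.61  0.    1.27 -0.04]
tool axes (cols):
 [[-4.00e-04  9.67e-01  2.55e-01]
 [ 1.80e-03  2.55e-01 -9.67e-01]
 [-1.00e+00  1.00e-04 -1.80e-03]]
shift [ 0.0425  0.4892 -0.6902]
turn 1 [-7.523e+01 -9.000e-02 -7.000e-02]
turn -1 [ 1.0477e+02 -8.0000e-02  9.0000e-02]
```

```bash
python3 st.py .411 -.277 .17|tail -3
```

```text
shift [ 0.0718  0.3268 -0.3017]
turn 1 [-7.523e+01 -9.000e-02 -7.000e-02]
turn -1 [ 1.0477e+02 -8.0000e-02  9.0000e-02]
```

Request:
{"name": "step_arm", "arguments": {"targets": [0.0,0.08,-0.075,-15,0,0,0,0.02,0.16,-0.15,-38,0,0,0,0.05,0.327,-0.302,-75.2,0,0,0,0.05,0.327,-0.302,-75.2,0,0,0,0.05,0.327,-0.302,-75.2,0,0,0,0.05,0.327,-0.302,-75.2,0,0,0,0.05,0.327,-0.302,-75.2,0,0,0,0.05,0.327,-0.302,-75.2,0,0,0,0.05,0.327,-0.302,-75.2,0,0,0,0.05,0.327,-0.302,-75.2,0,0,0,0.05,0.327,-0.302,-75.2,0,0,0,0.05,0.327,-0.302,-75.2,0,0,0,0.05,0.327,-0.302,-75.2,0,0,0], "squeeze": 40}}

```text
time: 1.78
tool_pos: [0.411, -0.2779, 0.1923]
tcp_rot: [0.001, 1.571, -0.001]
wrist_force: [-0.1, 0.3, 0.3]
width: 1.003
```

```bash
python3 st.py .411 -.277 .035
python3 - <<'E'
from workcell import bot
import cv2
c=bot.read_camera("wrist"); cv2.imwrite("pics/w1.png",c["frame"][:,:,::-1])
import pickle; pickle.dump(c,open("w1.pkl","wb"))
E
```

```text
t 1.77 pos [ 0.411  -0.2779  0.1923] w 1.003 F [-0.1  0.3  0.3] q [-0.64 -0.04  2.03 -0.    1.15 -0.64]
tool axes (cols):
 [[ 1.0e-04  1.8e-03  1.0e+00]
 [-1.0e-04  1.0e+00 -1.8e-03]
 [-1.0e+00 -1.0e-04  1.0e-04]]
shift [ 0.1573  0.0009 -0.    ]
turn 1 [-0.1   0.    0.01]
turn -1 [ 1.799e+02  1.000e-02 -1.000e-02]
```

View pics/w1.png

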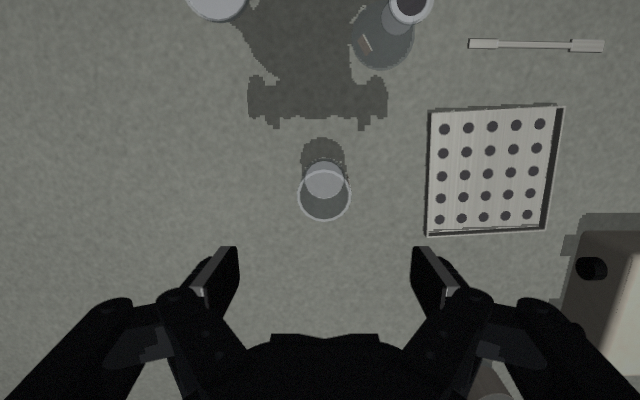

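The wrist view shows the beaker rim at about (324,194), centred between the fingers at 215 and 435. I'll check its position with the wrist depth.

Run:
```python
from h import *
c=pickle.load(open("w1.pkl","rb"));P,_=cloud(c)
Q=P[np.hypot(*(P[:,:2]-[.411,-.277]).T)<.04]; T=Q[(Q[:,2]>.055)&(Q[:,2]<.08)]
print(len(T),np.median(T[:,2]),circ(T[:,:2]))
for k,ct in [("fl",(.468,-.133))]:
    Q=P[np.hypot(*(P[:,:2]-ct).T)<.04]; T=Q[(Q[:,2]>.095)&(Q[:,2]<.115)]
    if len(T): print(k,len(T),np.median(T[:,2]),circ(T[:,:2]))
q=P[(np.hypot(*(P[:,:2]-[.5955,-.271]).T)<.11)&(P[:,2]>.0075)&(P[:,2]<.016)][:,:2];print(cv2.minAreaRect(q.astype(np.float32)))
```

```text
917 0.06941245538697205 [ 0.41160464 -0.27645623  0.02308507]
fl 933 0.10561132740898359 [ 0.46870351 -0.13869488  0.00794571]
((0.5964049100875854, -0.27074185013771057), (0.14273285865783691, 0.14103007316589355), 3.1434295177459717)
```

Request:
{"name": "step_arm", "arguments": {"targets": [0.05,0.001,0,0,0,0,0,0.1,0.001,0,0,0,0,0,0.13,0.001,0,0,0,0,0,0.15,0.001,0,0,0,0,0,0.157,0.001,0,0,0,0,0,0.157,0.001,0,0,0,0,0,0.157,0.001,0,0,0,0,60,0.157,0.001,0,0,0,0,90,0.157,0.001,0,0,0,0,120,0.157,0.001,0,0,0,0,160,0.157,0.001,0,0,0,0,160,0.157,0.001,0,0,0,0,160,0.157,0.001,0,0,0,0,160,0.157,0.001,0,0,0,0,160], "squeeze": 40}}

```text
time: 3.58
tool_pos: [0.4122, -0.277, 0.0366]
tcp_rot: [-0.001, 1.569, -0.001]
wrist_force: [-0.9, -0.2, 5.8]
width: 0.58
```

```bash
python3 st.py .5887 .245 .16
```

```text
t 3.58 pos [ 0.4122 -0.277   0.0366] w 0.58 F [-0.9 -0.2  5.8] q [-0.64  0.16  2.16 -0.    0.82 -0.64]
tool axes (cols):
 [[ 1.8e-03  5.0e-04  1.0e+00]
 [-1.4e-03  1.0e+00 -5.0e-04]
 [-1.0e+00 -1.4e-03  1.8e-03]]
shift [-0.1239  0.5219  0.1765]
turn 1 [-0.03  0.1   0.08]
turn -1 [ 1.7997e+02  1.2000e-01 -1.6000e-01]
```

Request:
{"name": "step_arm", "arguments": {"targets": [-0.02,0,0,0,0,0,160,-0.06,0,0,0,0,0,160,-0.11,0,0,0,0,0,160,-0.14,0.01,0.003,0,0,0,160,-0.14,0.04,0.013,0,0,0,160,-0.14,0.09,0.029,0,0,0,160,-0.14,0.14,0.045,0,0,0,160,-0.14,0.19,0.061,0,0,0,160,-0.14,0.24,0.077,0,0,0,160,-0.14,0.29,0.093,0,0,0,160,-0.14,0.34,0.109,0,0,0,160,-0.14,0.39,0.125,0,0,0,160,-0.14,0.44,0.141,0,0,0,160,-0.14,0.49,0.157,0,0,0,160,-0.14,0.53,0.17,0,0,0,160,-0.14,0.565,0.181,0,0,0,160,-0.14,0.59,0.19,0,0,0,160,-0.14,0.6,0.193,0,0,0,160,-0.14,0.6,0.193,0,0,0,160,-0.14,0.6,0.193,0,0,0,160]}}

```text
time: 6.08
tool_pos: [0.6042, 0.3225, 0.1751]
tcp_rot: [0.0, 1.572, -0.002]
wrist_force: [0.3, -0.0, -0.5]
width: 0.579
```

```bash
python3 st.py .605 .3235 .0375;  python3 - <<'E'
from workcell import bot
import cv2
c=bot.read_camera("wrist"); cv2.imwrite("pics/w2.png",c["frame"][:,:,::-1])
c=bot.read_camera("scene"); cv2.imwrite("pics/s2.png",c["frame"][:,:,::-1])
E
```

```text
t 6.08 pos [0.6042 0.3225 0.1751] w 0.579 F [ 0.3 -0.  -0.5] q [ 0.45  0.33  1.65 -0.    1.17  0.46]
tool axes (cols):
 [[-7.0e-04  1.2e-03  1.0e+00]
 [-8.0e-04  1.0e+00 -1.2e-03]
 [-1.0e+00 -8.0e-04 -7.0e-04]]
shift [0.1376 0.0011 0.0009]
turn 1 [-0.07 -0.04  0.04]
turn -1 [1.7993e+02 7.0000e-02 6.0000e-02]
```

View pics/w2.png

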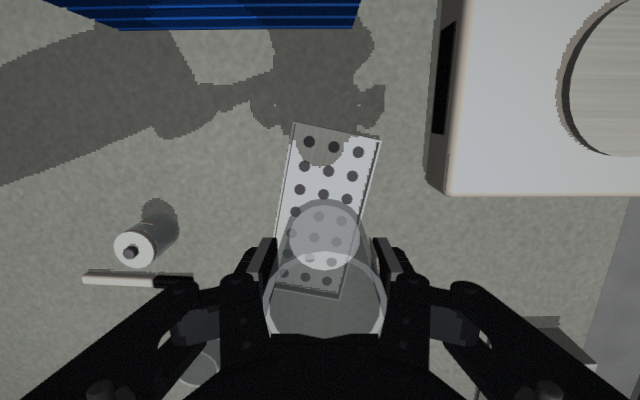

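View pics/s2.png

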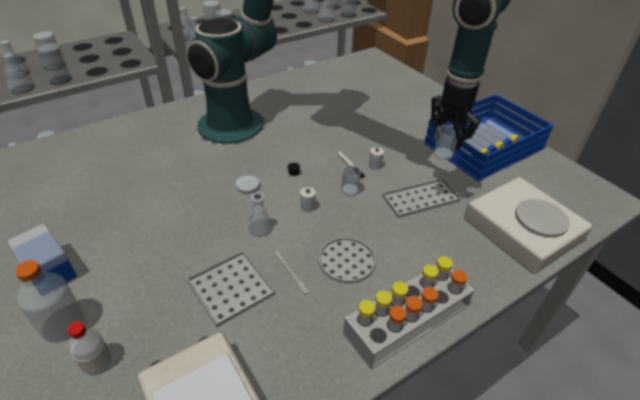

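The beaker hangs upright over the far end of the long tray, at about (325,235) in the wrist view, so I'll set it down.

Request:
{"name": "step_arm", "arguments": {"targets": [0.05,0.001,0.001,0,0,0,160,0.1,0.001,0.001,0,0,0,160,0.12,0.001,0.001,0,0,0,160,0.13,0.001,0.001,0,0,0,160,0.134,0.001,0.001,0,0,0,160,0.137,0.001,0.001,0,0,0,160,0.1375,0.001,0.001,0,0,0,160,0.1375,0.001,0.001,0,0,0,160,0.1375,0.001,0.001,0,0,0,160]}}

```text
time: 7.3
tool_pos: [0.6061, 0.3249, 0.0386]
tcp_rot: [0.001, 1.57, 0.0]
wrist_force: [0.1, 0.7, 1.1]
width: 0.578
```

Request:
{"name": "step_arm", "arguments": {"targets": [0,0,0,0,0,0,95,0,0,0,0,0,0,80,0,0,0,0,0,0,50,0,0,0,0,0,0,20,0,0,0,0,0,0,0,0,0,0,0,0,0,0,0,0,0,0,0,0,0,-0.01,0,0,0,0,0,0,-0.05,0,0,0,0,0,0,-0.1,0,0,0,0,0,0,-0.12,0,0,0,0,0,0,-0.12,0,0,0,0,0,0]}}

```text
time: 8.8
tool_pos: [0.607, 0.3253, 0.1606]
tcp_rot: [0.002, 1.566, 0.001]
wrist_force: [-0.7, 0.3, 0.0]
width: 0.999
```

```bash
python3 st.py .419 .268 .16;  cat > tp.py <<'E'
from workcell import bot
import sys
from h import *
c=bot.read_camera("top"); cv2.imwrite(f"pics/{sys.argv[1]}.png",c["frame"][:,:,::-1])
P,_=cloud(c);S,_=cloud(bot.read_camera("scene"))
for a in sys.argv[2:]:
    k,x,y=a.split(",");ct=(float(x),float(y));h=dict(b=(.066,.08),w=(.048,.06),f=(.098,.115))[k[0]]
    for n,P_ in (("top",P),("scene",S)):
        Q=P_[np.hypot(*(P_[:,:2]-ct).T)<.04];T=Q[(Q[:,2]>h[0])&(Q[:,2]<h[1])]
        r=dict(b=.0235,w=.0145,f=.011)[k[0]]
        print(k,n,len(T),(np.median(T[:,2]).round(4),circ(T[:,:2],r).round(4)) if len(T)>10 else "")
E
python3 tp.py t3 bB,.605,.3235
```

```text
t 8.8 pos [0.607  0.3253 0.1606] w 0.999 F [-0.7  0.3  0. ] q [0.46 0.34 1.66 0.   1.14 0.46]
tool axes (cols):
 [[ 4.4e-03  6.0e-04  1.0e+00]
 [ 2.2e-03  1.0e+00 -6.0e-04]
 [-1.0e+00  2.2e-03  4.4e-03]]
shift [-0.0004 -0.0574 -0.188 ]
turn 1 [-0.03  0.25 -0.12]
turn -1 [179.97  -0.2   -0.39]
bB top 185 (np.float64(0.0722), array([0.6047, 0.323 ]))
bB scene 88 (np.float64(0.0695), array([0.6075, 0.3216]))
```

View pics/t3.png

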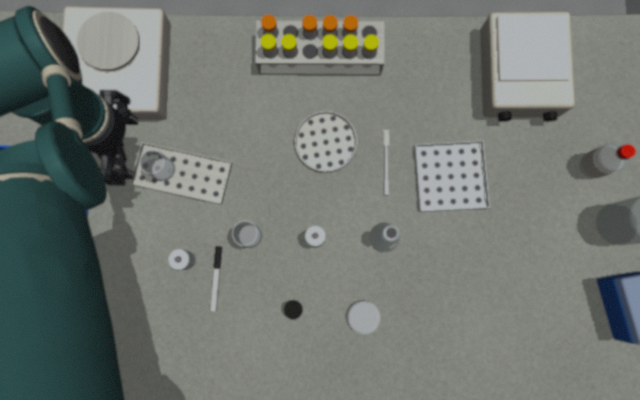

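Beaker B is placed: the rim is at 72 mm and (.605,.323), standing inside the tray. Beaker A is next.

Request:
{"name": "step_arm", "arguments": {"targets": [0,-0.04,-0.03,0,0,0,0,0,-0.09,-0.067,0,0,0,0,0,-0.14,-0.104,0,0,0,0,0,-0.175,-0.13,0,0,0,0,0,-0.184,-0.137,0,0,0,0,0.01,-0.184,-0.137,0,0,0,0,0.05,-0.184,-0.137,0,0,0,0,0.09,-0.184,-0.137,0,0,0,0,0.11,-0.184,-0.137,0,0,0,0,0.1225,-0.184,-0.137,0,0,0,0,0.1225,-0.184,-0.137,0,0,0,0,0.1225,-0.184,-0.137,0,0,0,0]}}

```text
time: 10.4
tool_pos: [0.4695, 0.1412, 0.0359]
tcp_rot: [0.001, 1.569, 0.0]
wrist_force: [-0.7, 0.3, 0.3]
width: 0.998
```

```bash
python3 st.py .469 .14 .035;  python3 - <<'E'
from workcell import bot
import cv2
c=bot.read_camera("wrist"); cv2.imwrite("pics/w4.png",c["frame"][:,:,::-1])
E
```

```text
t 10.4 pos [0.4695 0.1412 0.0359] w 0.998 F [-0.7  0.3  0.3] q [0.24 0.15 2.17 0.   0.82 0.24]
tool axes (cols):
 [[ 1.4e-03  2.0e-04  1.0e+00]
 [ 4.0e-04  1.0e+00 -2.0e-04]
 [-1.0e+00  4.0e-04  1.4e-03]]
shift [ 0.0009 -0.0012 -0.0005]
turn 1 [-0.01  0.08 -0.03]
turn -1 [ 1.7999e+02 -4.0000e-02 -1.2000e-01]
```

View pics/w4.png

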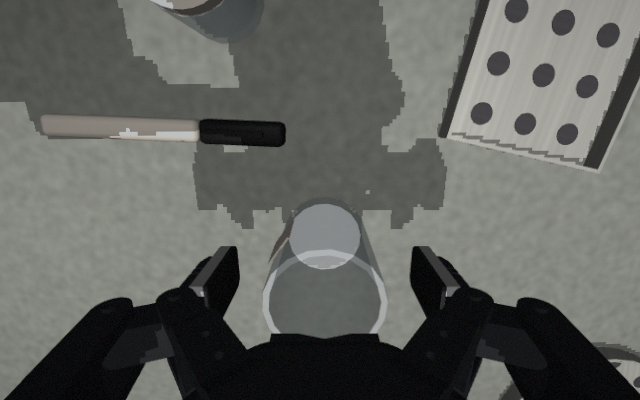

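The beaker is centred between the fingers at u≈325, with the marker clear at v≈130. I'll grip and lift, then move to (.589,.245), a shift of (+.104 y, +.120 x).

Request:
{"name": "step_arm", "arguments": {"targets": [0,-0.001,0,0,0,0,60,0,-0.001,0,0,0,0,90,0,-0.001,0,0,0,0,120,0,-0.001,0,0,0,0,160,0,-0.001,0,0,0,0,160,0,-0.001,0,0,0,0,160,0,-0.001,0,0,0,0,160,0,-0.001,0,0,0,0,160,-0.02,-0.001,0,0,0,0,160,-0.06,-0.001,0,0,0,0,160,-0.09,0.01,0.01,0,0,0,160,-0.09,0.04,0.046,0,0,0,160,-0.09,0.075,0.086,0,0,0,160,-0.09,0.098,0.112,0,0,0,160,-0.09,0.104,0.12,0,0,0,160,-0.09,0.104,0.12,0,0,0,160,-0.09,0.104,0.12,0,0,0,160]}}

```text
time: 12.58
tool_pos: [0.5872, 0.2436, 0.1246]
tcp_rot: [0.0, 1.573, -0.001]
wrist_force: [-0.0, 0.4, -1.2]
width: 0.565
```

```bash
python3 st.py .589 .245 .0375;  python3 - <<'E'
from workcell import bot
import cv2
c=bot.read_camera("wrist"); cv2.imwrite("pics/w5.png",c["frame"][:,:,::-1])
E
```

```text
t 12.57 pos [0.5872 0.2436 0.1246] w 0.565 F [-0.   0.4 -1.2] q [ 0.35  0.29  1.8  -0.    1.05  0.36]
tool axes (cols):
 [[-1.9e-03  9.0e-04  1.0e+00]
 [-9.0e-04  1.0e+00 -9.0e-04]
 [-1.0e+00 -9.0e-04 -1.9e-03]]
shift [0.0871 0.0015 0.002 ]
turn 1 [-0.05 -0.11  0.05]
turn -1 [1.7995e+02 8.0000e-02 1.7000e-01]
```

View pics/w5.png

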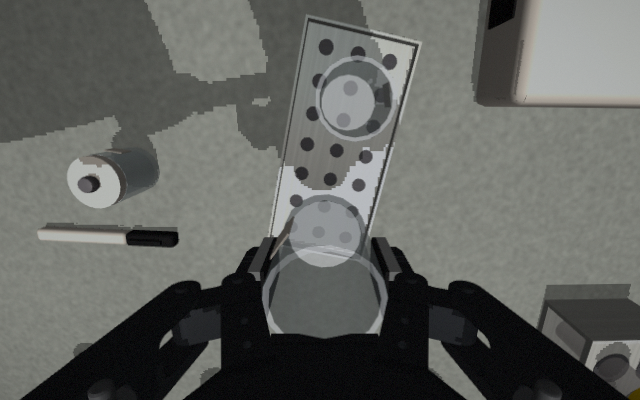

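Beaker A is held over the near end of the tray at about (325,235), and the first beaker is seen standing at (355,97). I'll lower A, release and rise.

Request:
{"name": "step_arm", "arguments": {"targets": [0.03,0.001,0.001,0,0,0,160,0.06,0.001,0.001,0,0,0,160,0.075,0.001,0.001,0,0,0,160,0.083,0.001,0.001,0,0,0,160,0.0865,0.001,0.001,0,0,0,160,0.0875,0.001,0.001,0,0,0,160,0.0875,0.001,0.001,0,0,0,160,0.0875,0.001,0.001,0,0,0,160]}}

```text
time: 13.62
tool_pos: [0.59, 0.2458, 0.0385]
tcp_rot: [0.001, 1.57, -0.0]
wrist_force: [0.3, 0.6, -0.8]
width: 0.564
```

Request:
{"name": "step_arm", "arguments": {"targets": [0,0,0,0,0,0,95,0,0,0,0,0,0,80,0,0,0,0,0,0,50,0,0,0,0,0,0,20,0,0,0,0,0,0,0,0,0,0,0,0,0,0,0,0,0,0,0,0,0,-0.01,0,0,0,0,0,0,-0.05,0,0,0,0,0,0,-0.1,0,0,0,0,0,0,-0.11,0,0,0,0,0,0,-0.11,0,0,0,0,0,0]}}

```text
time: 15.12
tool_pos: [0.5904, 0.2459, 0.1495]
tcp_rot: [0.001, 1.568, 0.0]
wrist_force: [0.2, 0.7, -0.4]
width: 0.997
```

```bash
python3 st.py .419 .268 .028;python3 tp.py t6 bB,.605,.3235 bA,.589,.245 wA,.419,.268 wB,.465,.007
```

```text
t 15.12 pos [0.5904 0.2459 0.1495] w 0.997 F [ 0.2  0.7 -0.4] q [0.36 0.27 1.78 0.   1.09 0.36]
tool axes (cols):
 [[ 2.7e-03  5.0e-04  1.0e+00]
 [ 1.0e-03  1.0e+00 -5.0e-04]
 [-1.0e+00  1.0e-03  2.7e-03]]
shift [ 0.121   0.0219 -0.1717]
turn 1 [-0.03  0.16 -0.06]
turn -1 [ 1.7997e+02 -9.0000e-02 -2.5000e-01]
bB top 0 
bB scene 80 (np.float64(0.0698), array([0.607, 0.322]))
bA top 167 (np.float64(0.0721), array([0.588, 0.246]))
bA scene 107 (np.float64(0.0702), array([0.5906, 0.2454]))
wA top 336 (np.float64(0.0541), array([0.4188, 0.2685]))
wA scene 93 (np.float64(0.0523), array([0.4208, 0.2659]))
wB top 288 (np.float64(0.0539), array([0.4652, 0.0078]))
wB scene 127 (np.float64(0.0524), array([0.4653, 0.0065]))
```

View pics/t6.png

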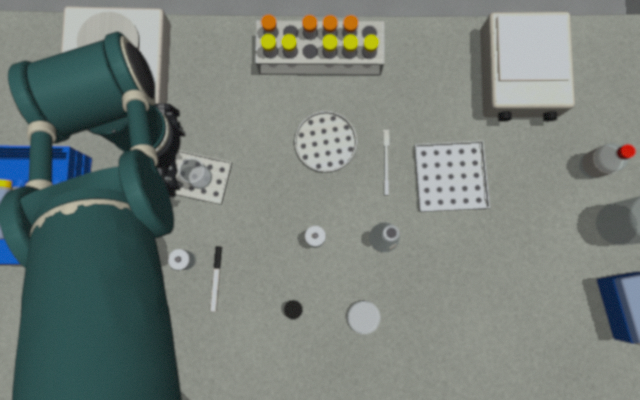

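Both beakers stand in the tray with rims near 70–72 mm. Bottle A is next.

Request:
{"name": "step_arm", "arguments": {"targets": [0,0.005,-0.03,0,0,0,0,0,0.012,-0.08,0,0,0,0,0,0.018,-0.13,0,0,0,0,0,0.021,-0.163,0,0,0,0,0,0.021,-0.171,0,0,0,0,0.01,0.021,-0.171,0,0,0,0,0.05,0.021,-0.171,0,0,0,0,0.09,0.021,-0.171,0,0,0,0,0.11,0.021,-0.171,0,0,0,0,0.1195,0.021,-0.171,0,0,0,0,0.1195,0.021,-0.171,0,0,0,0,0.1195,0.021,-0.171,0,0,0,0]}}

```text
time: 16.73
tool_pos: [0.4197, 0.2671, 0.0291]
tcp_rot: [0.001, 1.569, 0.0]
wrist_force: [-0.2, 0.5, -0.1]
width: 1.002
```

```bash
python3 st.py .419 .267 .028;  python3 - <<'E'
from workcell import bot
import cv2
c=bot.read_camera("wrist"); cv2.imwrite("pics/w7.png",c["frame"][:,:,::-1])
E
```

```text
t 16.73 pos [0.4197 0.2671 0.0291] w 1.002 F [-0.2  0.5 -0.1] q [ 0.52  0.17  2.16 -0.    0.81  0.52]
tool axes (cols):
 [[ 1.6e-03  8.0e-04  1.0e+00]
 [ 9.0e-04  1.0e+00 -8.0e-04]
 [-1.0e+00  9.0e-04  1.6e-03]]
shift [ 0.0011 -0.0001 -0.0008]
turn 1 [-0.05  0.09 -0.05]
turn -1 [ 1.7995e+02 -8.0000e-02 -1.4000e-01]
```

View pics/w7.png

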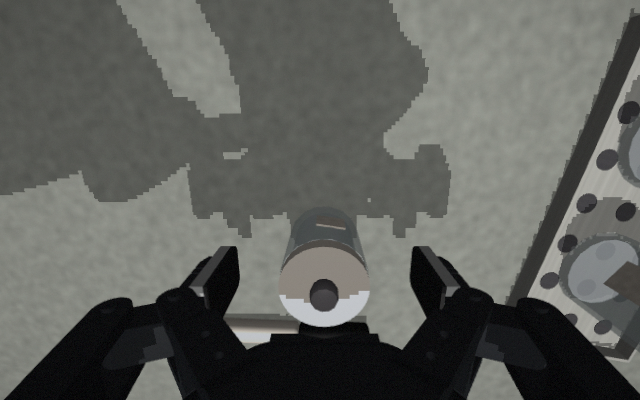

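Request:
{"name": "step_arm", "arguments": {"targets": [0,0,0,0,0,0,60,0,0,0,0,0,0,90,0,0,0,0,0,0,120,0,0,0,0,0,0,150,0,0,0,0,0,0,190,0,0,0,0,0,0,190,0,0,0,0,0,0,190,0,0,0,0,0,0,190,0,0,0,0,0,0,190,-0.02,0,0,0,0,0,190,-0.06,0,0,0,0,0,190,-0.11,0,0,0,0,0,190,-0.14,0,0,0,0,0,190,-0.14,0,0,0,0,0,190]}}

```text
time: 18.52
tool_pos: [0.4204, 0.2677, 0.1709]
tcp_rot: [0.003, 1.566, 0.002]
wrist_force: [0.7, 0.3, -1.5]
width: 0.459
```

Request:
{"name": "step_arm", "arguments": {"targets": [0,-0.01,0.003,0,0,0,190,0,-0.04,0.012,0,0,0,190,0,-0.09,0.028,0,0,0,190,0,-0.14,0.043,0,0,0,190,0,-0.19,0.059,0,0,0,190,0,-0.24,0.074,0,0,0,190,0,-0.29,0.09,0,0,0,190,0,-0.34,0.105,0,0,0,190,0,-0.39,0.121,0,0,0,190,0,-0.44,0.136,0,0,0,190,0,-0.49,0.152,0,0,0,190,0,-0.53,0.165,0,0,0,190,0,-0.557,0.173,0,0,0,190,0,-0.566,0.176,0,0,0,190,0,-0.567,0.176,0,0,0,190,0,-0.567,0.176,0,0,0,190]}}

```text
time: 20.52
tool_pos: [0.5936, -0.2992, 0.1674]
tcp_rot: [0.001, 1.572, 0.001]
wrist_force: [-0.2, 0.6, 0.0]
width: 0.456
```

```bash
python3 st.py .5955 -.3 .0305;  python3 - <<'E'
from workcell import bot
import cv2
c=bot.read_camera("wrist"); cv2.imwrite("pics/w8.png",c["frame"][:,:,::-1])
E
```

```text
t 20.52 pos [ 0.5936 -0.2992  0.1674] w 0.456 F [-0.2  0.6  0. ] q [-0.5   0.3   1.7   0.    1.14 -0.5 ]
tool axes (cols):
 [[-1.5e-03 -1.0e-04  1.0e+00]
 [ 1.2e-03  1.0e+00  1.0e-04]
 [-1.0e+00  1.2e-03 -1.5e-03]]
shift [ 0.1369 -0.001   0.0022]
turn 1 [ 0.01 -0.09 -0.07]
turn -1 [-1.7999e+02  1.1000e-01 -1.4000e-01]
```

View pics/w8.png

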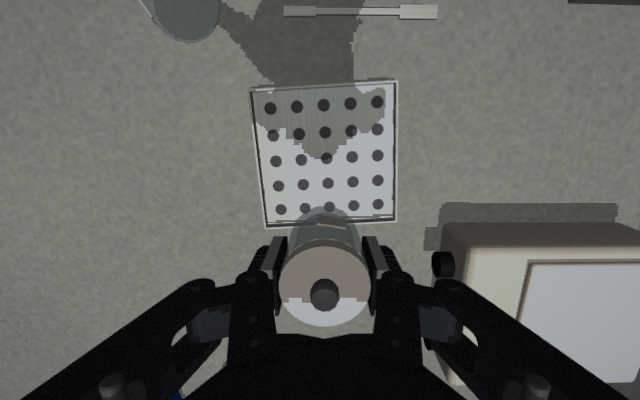

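Bottle A is held upright over the right side of the square tray, so I'll lower it.

Request:
{"name": "step_arm", "arguments": {"targets": [0.05,0,0.001,0,0,0,190,0.1,0,0.001,0,0,0,190,0.12,0,0.001,0,0,0,190,0.13,0,0.001,0,0,0,190,0.135,0,0.001,0,0,0,190,0.137,0,0.001,0,0,0,190,0.1375,0,0.001,0,0,0,190,0.1375,0,0.001,0,0,0,190,0.1375,0,0.001,0,0,0,190]}}

```text
time: 21.7
tool_pos: [0.5955, -0.3006, 0.0313]
tcp_rot: [0.0, 1.57, -0.001]
wrist_force: [0.0, -0.3, -1.2]
width: 0.46
```

Request:
{"name": "step_arm", "arguments": {"targets": [0,0,0,0,0,0,115,0,0,0,0,0,0,95,0,0,0,0,0,0,60,0,0,0,0,0,0,20,0,0,0,0,0,0,0,0,0,0,0,0,0,0,0,0,0,0,0,0,0,-0.01,0,0,0,0,0,0,-0.05,0,0,0,0,0,0,-0.1,0,0,0,0,0,0,-0.13,0,0,0,0,0,0,-0.13,0,0,0,0,0,0]}}

```text
time: 23.2
tool_pos: [0.5978, -0.3018, 0.1659]
tcp_rot: [-0.003, 1.563, -0.004]
wrist_force: [-0.1, -0.8, -1.1]
width: 0.994
```

```bash
python3 st.py .465 .007 .028;python3 tp.py t9 wA,.5955,-.3 wB,.465,.007 fl,.468,-.133
```

```text
t 23.2 pos [ 0.5978 -0.3018  0.1659] w 0.994 F [-0.1 -0.8 -1.1] q [-0.5   0.3   1.7   0.    1.13 -0.5 ]
tool axes (cols):
 [[ 7.4e-03  5.0e-04  1.0e+00]
 [-4.1e-03  1.0e+00 -5.0e-04]
 [-1.0e+00 -4.1e-03  7.4e-03]]
shift [ 0.1356  0.3093 -0.134 ]
turn 1 [-0.03  0.42  0.23]
turn -1 [179.97   0.37  -0.67]
wA top 294 (np.float64(0.0552), array([ 0.5936, -0.2983]))
wA scene 234 (np.float64(0.0532), array([ 0.5966, -0.2983]))
wB top 293 (np.float64(0.0539), array([0.465 , 0.0078]))
wB scene 129 (np.float64(0.0527), array([0.4655, 0.0059]))
fl top 212 (np.float64(0.1061), array([ 0.4677, -0.1318]))
fl scene 102 (np.float64(0.1045), array([ 0.4697, -0.1347]))
```

View pics/t9.png

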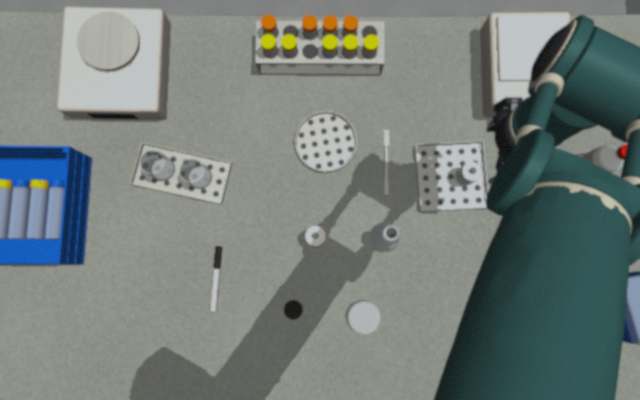

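Request:
{"name": "step_arm", "arguments": {"targets": [0,0.02,-0.008,0,0,0,0,0,0.07,-0.03,0,0,0,0,0,0.125,-0.053,0,0,0,0,0,0.18,-0.077,0,0,0,0,0,0.235,-0.1,0,0,0,0,0,0.285,-0.122,0,0,0,0,0,0.305,-0.13,0,0,0,0,0,0.307,-0.131,0,0,0,0,0.02,0.307,-0.131,0,0,0,0,0.07,0.307,-0.131,0,0,0,0,0.11,0.307,-0.131,0,0,0,0,0.127,0.307,-0.131,0,0,0,0,0.1325,0.307,-0.131,0,0,0,0,0.1325,0.307,-0.131,0,0,0,0,0.1325,0.307,-0.131,0,0,0,0]}}

```text
time: 25.18
tool_pos: [0.4654, 0.0065, 0.0292]
tcp_rot: [0.001, 1.569, -0.001]
wrist_force: [-0.4, 0.3, 0.4]
width: 1.002
```

```bash
python3 st.py .465 .007 .028;  python3 - <<'E'
from workcell import bot
import cv2
c=bot.read_camera("wrist"); cv2.imwrite("pics/w10.png",c["frame"][:,:,::-1])
E
```

```text
t 25.18 pos [0.4654 0.0065 0.0292] w 1.002 F [-0.4  0.3  0.4] q [-0.04  0.11  2.23 -0.    0.8  -0.04]
tool axes (cols):
 [[ 1.9e-03  8.0e-04  1.0e+00]
 [-1.0e-04  1.0e+00 -8.0e-04]
 [-1.0e+00 -1.0e-04  1.9e-03]]
shift [ 0.0012  0.0005 -0.0004]
turn 1 [-0.04  0.11  0.01]
turn -1 [ 1.7996e+02  1.0000e-02 -1.7000e-01]
```

View pics/w10.png

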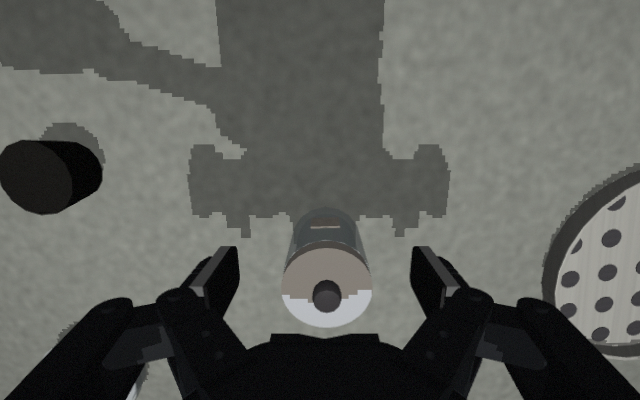

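Request:
{"name": "step_arm", "arguments": {"targets": [0,0,0,0,0,0,60,0,0,0,0,0,0,90,0,0,0,0,0,0,120,0,0,0,0,0,0,150,0,0,0,0,0,0,190,0,0,0,0,0,0,190,0,0,0,0,0,0,190,0,0,0,0,0,0,190,0,0,0,0,0,0,190,-0.02,0,0,0,0,0,190,-0.06,0,0,0,0,0,190,-0.11,0,0,0,0,0,190,-0.14,0,0,0,0,0,190,-0.14,0,0,0,0,0,190]}}

```text
time: 26.98
tool_pos: [0.4663, 0.0066, 0.1706]
tcp_rot: [0.0, 1.565, -0.001]
wrist_force: [-0.2, -0.2, -1.2]
width: 0.455
```

Request:
{"name": "step_arm", "arguments": {"targets": [0,-0.01,0.005,0,0,0,190,0,-0.04,0.021,0,0,0,190,0,-0.085,0.045,0,0,0,190,0,-0.13,0.069,0,0,0,190,0,-0.175,0.092,0,0,0,190,0,-0.215,0.114,0,0,0,190,0,-0.24,0.127,0,0,0,190,0,-0.248,0.131,0,0,0,190,0,-0.248,0.131,0,0,0,190,0,-0.248,0.131,0,0,0,190]}}

```text
time: 28.22
tool_pos: [0.5944, -0.2402, 0.1674]
tcp_rot: [0.001, 1.573, 0.001]
wrist_force: [-0.8, 0.7, -0.5]
width: 0.453
```

```bash
python3 st.py .5955 -.241 .0305;  python3 - <<'E'
from workcell import bot
import cv2
c=bot.read_camera("wrist"); cv2.imwrite("pics/w11.png",c["frame"][:,:,::-1])
c=bot.read_camera("scene"); cv2.imwrite("pics/s11.png",c["frame"][:,:,::-1])
E
```

```text
t 28.23 pos [ 0.5944 -0.2402  0.1674] w 0.453 F [-0.8  0.7 -0.5] q [-0.42  0.26  1.76  0.    1.13 -0.42]
tool axes (cols):
 [[-1.7e-03 -1.0e-04  1.0e+00]
 [ 1.1e-03  1.0e+00  1.0e-04]
 [-1.0e+00  1.1e-03 -1.7e-03]]
shift [ 0.1369 -0.0009  0.0013]
turn 1 [ 0.01 -0.1  -0.06]
turn -1 [-1.7999e+02  1.0000e-01 -1.5000e-01]
```

View pics/s11.png

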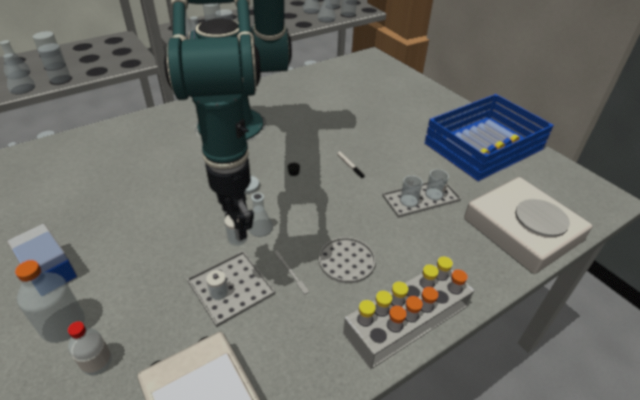

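The scene shows both beakers at (412,190) and (437,183), bottle A at (217,285), and bottle B held at (235,230). I'll lower B.

Request:
{"name": "step_arm", "arguments": {"targets": [0.05,0,0,0,0,0,190,0.1,0,0,0,0,0,190,0.12,0,0,0,0,0,190,0.13,0,0,0,0,0,190,0.135,0,0,0,0,0,190,0.137,0,0,0,0,0,190,0.1375,0,0,0,0,0,190,0.1375,0,0,0,0,0,190,0.1375,0,0,0,0,0,190]}}

```text
time: 29.45
tool_pos: [0.5956, -0.2416, 0.0313]
tcp_rot: [0.0, 1.57, -0.001]
wrist_force: [-0.1, 0.3, -1.2]
width: 0.459
```

Request:
{"name": "step_arm", "arguments": {"targets": [0,0,0,0,0,0,115,0,0,0,0,0,0,95,0,0,0,0,0,0,60,0,0,0,0,0,0,20,0,0,0,0,0,0,0,0,0,0,0,0,0,0,0,0,0,0,0,0,0,-0.01,0,0,0,0,0,0,-0.05,0,0,0,0,0,0,-0.1,0,0,0,0,0,0,-0.14,0,0,0,0,0,0,-0.14,0,0,0,0,0,0]}}

```text
time: 30.95
tool_pos: [0.5986, -0.2428, 0.1771]
tcp_rot: [-0.003, 1.561, -0.004]
wrist_force: [-0.0, 0.5, 0.2]
width: 1.001
```

```bash
python3 st.py .468 -.133 .077;python3 tp.py t12 wA,.5955,-.3 wB,.5955,-.241 fl,.468,-.133;  python3 - <<'E'
from workcell import bot
import cv2
c=bot.read_camera("wrist"); cv2.imwrite("pics/w12.png",c["frame"][:,:,::-1])
E
```

```text
t 30.95 pos [ 0.5986 -0.2428  0.1771] w 1.001 F [-0.   0.5  0.2] q [-0.42  0.25  1.75  0.    1.14 -0.42]
tool axes (cols):
 [[ 9.500e-03  5.000e-04  1.000e+00]
 [-4.200e-03  1.000e+00 -5.000e-04]
 [-9.999e-01 -4.200e-03  9.500e-03]]
shift [ 0.0984  0.1102 -0.1316]
turn 1 [-0.03  0.55  0.24]
turn -1 [179.97   0.38  -0.86]
wA top 2 
wA scene 239 (np.float64(0.054), array([ 0.5968, -0.2982]))
wB top 298 (np.float64(0.0554), array([ 0.5938, -0.2402]))
wB scene 223 (np.float64(0.054), array([ 0.5959, -0.2428]))
fl top 211 (np.float64(0.1058), array([ 0.4677, -0.1319]))
fl scene 103 (np.float64(0.1042), array([ 0.4691, -0.1338]))
```

View pics/w12.png

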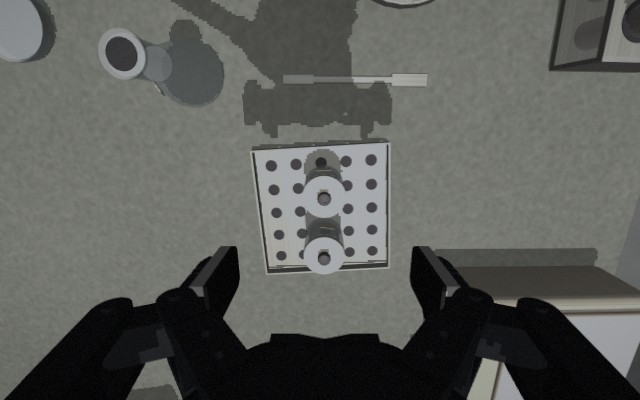

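Both bottles stand inside the square tray at (322,197) and (323,255). Now the flask.

Request:
{"name": "step_arm", "arguments": {"targets": [0,0.015,-0.018,0,0,0,0,0,0.045,-0.053,0,0,0,0,0,0.08,-0.094,0,0,0,0,0,0.102,-0.12,0,0,0,0,0,0.108,-0.127,0,0,0,0,0,0.108,-0.127,0,0,0,0,0.03,0.108,-0.127,0,0,0,0,0.065,0.108,-0.127,0,0,0,0,0.086,0.108,-0.127,0,0,0,0,0.0935,0.108,-0.127,0,0,0,0,0.0935,0.108,-0.127,0,0,0,0,0.0935,0.108,-0.127,0,0,0,0]}}

```text
time: 32.6
tool_pos: [0.4696, -0.1339, 0.0783]
tcp_rot: [0.0, 1.569, -0.001]
wrist_force: [-0.1, 0.3, 0.3]
width: 1.002
```

```bash
python3 st.py .468 -.133 .077;  python3 - <<'E'
from workcell import bot
import cv2
c=bot.read_camera("wrist"); cv2.imwrite("pics/w13.png",c["frame"][:,:,::-1])
E
```

```text
t 32.6 pos [ 0.4696 -0.1339  0.0783] w 1.002 F [-0.1  0.3  0.3] q [-0.33  0.08  2.15 -0.    0.91 -0.33]
tool axes (cols):
 [[ 1.9e-03  7.0e-04  1.0e+00]
 [-7.0e-04  1.0e+00 -7.0e-04]
 [-1.0e+00 -7.0e-04  1.9e-03]]
shift [ 0.0013  0.0009 -0.0016]
turn 1 [-0.04  0.11  0.04]
turn -1 [ 1.7996e+02  6.0000e-02 -1.7000e-01]
```

View pics/w13.png

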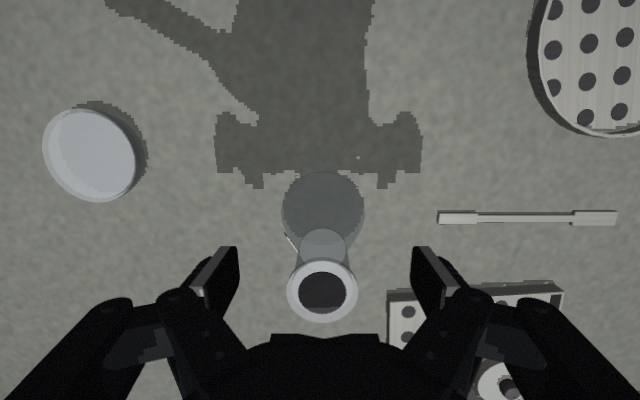

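The neck is between the pads at u≈322. I'll shift 1 mm and close slowly.

Request:
{"name": "step_arm", "arguments": {"targets": [0,0.0005,-0.001,0,0,0,60,0,0.0005,-0.001,0,0,0,100,0,0.0005,-0.001,0,0,0,130,0,0.0005,-0.001,0,0,0,150,0,0.0005,-0.001,0,0,0,165,0,0.0005,-0.001,0,0,0,175,0,0.0005,-0.001,0,0,0,190,0,0.0005,-0.001,0,0,0,220,0,0.0005,-0.001,0,0,0,220,0,0.0005,-0.001,0,0,0,220,0,0.0005,-0.001,0,0,0,220,0,0.0005,-0.001,0,0,0,220]}}

```text
time: 34.15
tool_pos: [0.4675, -0.1329, 0.0774]
tcp_rot: [0.0, 1.57, -0.0]
wrist_force: [0.4, -0.5, 0.6]
width: 0.294
```

Request:
{"name": "step_arm", "arguments": {"targets": [-0.005,0,0,0,0,0,220,-0.02,0,0,0,0,0,220,-0.05,0,0,0,0,0,220,-0.08,0,0,0,0,0,220,-0.09,0.003,0.005,0,0,0,220,-0.09,0.014,0.023,0,0,0,220,-0.09,0.033,0.054,0,0,0,220,-0.09,0.056,0.092,0,0,0,220,-0.09,0.079,0.13,0,0,0,220,-0.09,0.1,0.164,0,0,0,220,-0.09,0.114,0.187,0,0,0,220,-0.09,0.12,0.197,0,0,0,220,-0.09,0.121,0.198,0,0,0,220,-0.09,0.121,0.198,0,0,0,220,-0.09,0.121,0.198,0,0,0,220]}}

```text
time: 36.02
tool_pos: [0.6647, -0.0126, 0.1673]
tcp_rot: [0.001, 1.571, -0.001]
wrist_force: [-0.5, 0.7, -1.4]
width: 0.294
```

```bash
python3 st.py .6665 -.012 .0795;  python3 - <<'E'
from workcell import bot
import cv2
c=bot.read_camera("wrist"); cv2.imwrite("pics/w14.png",c["frame"][:,:,::-1])
c=bot.read_camera("scene"); cv2.imwrite("pics/s14.png",c["frame"][:,:,::-1])
E
```

```text
t 36.02 pos [ 0.6647 -0.0126  0.1673] w 0.294 F [-0.5  0.7 -1.4] q [-0.06  0.3   1.7  -0.    1.14 -0.05]
tool axes (cols):
 [[-5.0e-04  1.3e-03  1.0e+00]
 [-1.0e-04  1.0e+00 -1.3e-03]
 [-1.0e+00 -1.0e-04 -5.0e-04]]
shift [0.0878 0.0006 0.0019]
turn 1 [-0.07 -0.03  0.01]
turn -1 [1.7993e+02 1.0000e-02 4.0000e-02]
```

View pics/w14.png

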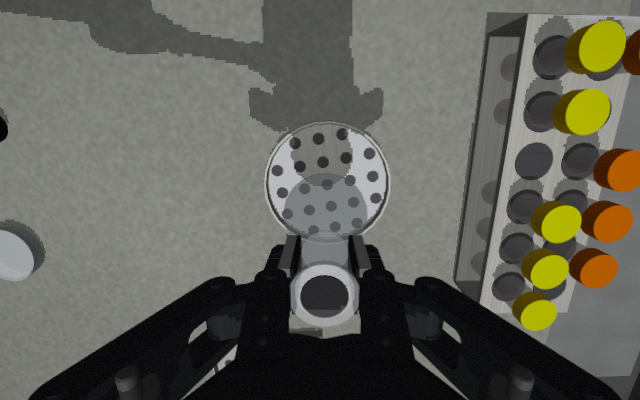

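View pics/s14.png

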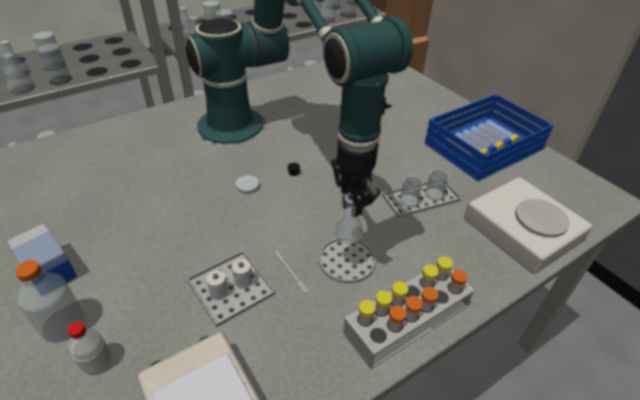

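The flask hangs upright over the dish, which is at (327,180) in the wrist view. I'll lower it.

Request:
{"name": "step_arm", "arguments": {"targets": [0.03,0.001,0.001,0,0,0,220,0.06,0.001,0.001,0,0,0,220,0.075,0.001,0.001,0,0,0,220,0.083,0.001,0.001,0,0,0,220,0.0865,0.001,0.001,0,0,0,220,0.0875,0.001,0.001,0,0,0,220,0.0875,0.001,0.001,0,0,0,220,0.0875,0.001,0.001,0,0,0,220]}}

```text
time: 37.12
tool_pos: [0.6669, -0.0109, 0.0805]
tcp_rot: [0.0, 1.57, -0.0]
wrist_force: [-0.4, -0.4, -1.1]
width: 0.294
```

Request:
{"name": "step_arm", "arguments": {"targets": [0,0,0,0,0,0,165,0,0,0,0,0,0,150,0,0,0,0,0,0,120,0,0,0,0,0,0,70,0,0,0,0,0,0,20,0,0,0,0,0,0,0,0,0,0,0,0,0,0,0,0,0,0,0,0,0,-0.01,0,0,0,0,0,0,-0.05,0,0,0,0,0,0,-0.1,0,0,0,0,0,0,-0.14,0,0,0,0,0,0,-0.14,0,-0.05,0,0,0,0,-0.14,0,-0.1,0,0,0,0,-0.14,0,-0.15,0,0,0,0,-0.14,0,-0.18,0,0,0,0,-0.14,0,-0.18,0,0,0,0,-0.14,0,-0.18,0,0,0,0]}}

```text
time: 39.38
tool_pos: [0.4875, -0.0109, 0.2208]
tcp_rot: [0.0, 1.568, -0.001]
wrist_force: [-0.4, -0.0, -0.3]
width: 1.002
```

```bash
python3 st.py;python3 tp.py t15 wA,.5955,-.3 wB,.5955,-.241 fl,.6665,-.012 bA,.589,.245 bB,.605,.3235;  python3 - <<'E'
from workcell import bot
import cv2
c=bot.read_camera("scene"); cv2.imwrite("pics/s15.png",cv2.resize(c["frame"][130:330,170:470,::-1],None,fx=2.6,fy=2.6))
E
```

```text
t 39.38 pos [ 0.4875 -0.0109  0.2208] w 1.002 F [-0.4 -0.  -0.3] q [-0.07 -0.08  2.02  0.    1.2  -0.07]
tool axes (cols):
 [[ 2.6e-03  6.0e-04  1.0e+00]
 [-1.0e-04  1.0e+00 -6.0e-04]
 [-1.0e+00 -1.0e-04  2.6e-03]]
wA top 297 (np.float64(0.0553), array([ 0.5938, -0.2983]))
wA scene 243 (np.float64(0.0537), array([ 0.5967, -0.2981]))
wB top 309 (np.float64(0.0554), array([ 0.5938, -0.2413]))
wB scene 226 (np.float64(0.0539), array([ 0.5957, -0.2426]))
fl top 64 (np.float64(0.1077), array([ 0.6663, -0.0101]))
fl scene 135 (np.float64(0.1064), array([ 0.668 , -0.0128]))
bA top 172 (np.float64(0.072), array([0.5879, 0.246 ]))
bA scene 102 (np.float64(0.0703), array([0.5898, 0.2458]))
bB top 181 (np.float64(0.0722), array([0.6047, 0.323 ]))
bB scene 82 (np.float64(0.0694), array([0.6073, 0.3223]))
```

View pics/t15.png

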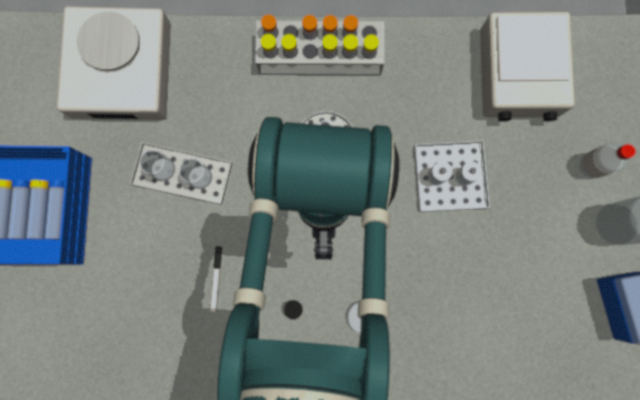

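View pics/s15.png

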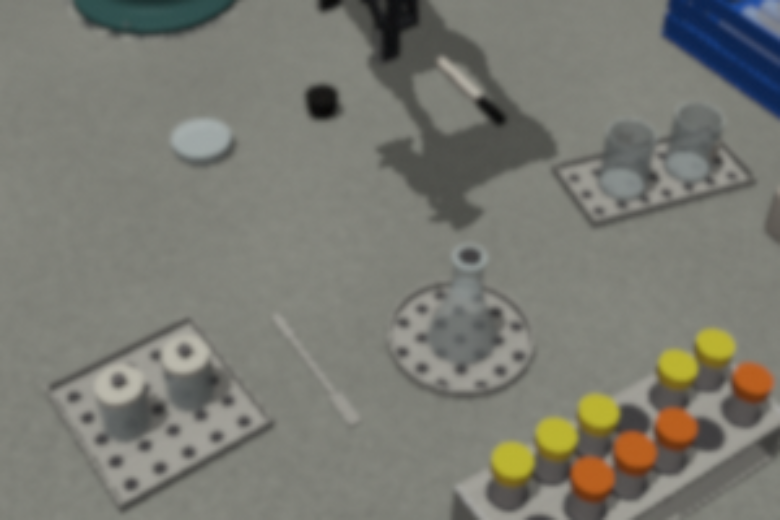

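All five pieces stand upright inside their trays. The marker (440–503, 59–120) and the spatula (276–353, 316–420) are at the same pixels as at the start. I'll hand the job in.

```bash
python3 -c "
from workcell import bot
print(bot.finish_job())"
```

```text
the job is handed in; nothing more can be done
None
```

The job is handed in at about 39.5 s of the 122 s. Both beakers stand in the long tray, both weighing bottles in the square tray, and the conical flask in the round dish.

**Heights and positions:** The last top and scene camera measurements put the beaker rims at 69–72 mm, the bottle lids at 54–55 mm and the flask lip at 106–108 mm. That is each piece's own height plus the 2 mm tray floor, within the 2 mm calibration error. All five stand well inside the walls.

**Bystanders:** The marker pen and the spatula show at the same pixels in the scene camera as at the start.

**Robot:** The gripper ended open and clear of everything, at 0.22 m height.

**Disagreements:** The top and scene views differed by 1–3 mm on positions. My first hand-picked tray corners differed by about 10 mm between views because I used the wrong height, so I fitted the trays from the depth images instead. No check failed.

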